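# Lock the vacuum sealer and run its pump

## Task

Get the vacuum sealer going: press the latch pad at the left end of its lid (left as the robot faces it) fully down, then the one at the right end, and only then press the round key on its front strip and keep it held down; the program finishes while still holding that key. Leave the square key and the bar-shaped key alone, and do not lift or shift the things standing around the machine.

Things in the scene. Friction and masses are not known exactly. Their poses are not given: they have to be found in the camera images.
- sealer: the vacuum sealer, a low grey box fixed to the worktop, 125 mm deep (its x) by 300 mm wide (its y) by 72 mm high; origin at the centre of its underside. Its +x points to the back (lid hinges), -x to the front (key strip), +y to its left end as seen from the robot, z up. Lid top 72 mm and key-strip top 59 mm above the worktop. The front edge of the lid is 22.5 mm behind the line of key centres
- latch_left_top (a point): centre of the top face of the left latch pad (ribbed, 42 mm in x by 32 mm in y, standing 12 mm above the lid), 84 mm above the worktop when up; at sealer x +14, y +125 mm. Moves with the pad; axes as the sealer
- latch_right_top (a point): the same for the right latch pad, at sealer x +14, y -125 mm
- latch_left (a joint): how far the left latch pad has been pushed down: 0 up, 0.008 m at its stop (nearly flush, still 4 mm above the lid). It moves straight down against about 3.5 N of friction, has no spring and stays where it is left; down means beyond 0.0065 m. May start up to 1 mm down
- latch_right (a joint): the same for the right latch pad
- key_round_top (a point): centre of the top face of the round key, 30 mm across, 69 mm above the worktop when up (10 mm above the strip). The three keys stand on the front strip at sealer x -41 mm and y -62, 0 and +62 mm; which key has which place changes from run to run
- key_square_top (a point): the same for the square key, 18 by 18 mm, not to be pressed
- key_bar_top (a point): the same for the bar-shaped key, 13 mm in x by 40 mm in y, not to be pressed
- key_round (a joint): how far the round key is pressed: 0 up, 0.006 m at its stop; a spring pushes it back up with 1.7 N at the start and 4.2 N at the stop. Held down means beyond 0.004 m
- key_square (a joint): the same for the square key
- key_bar (a joint): the same for the bar-shaped key
- jar: loose bystander: jar with a red lid, 65 mm across, 100 mm high, well to the left of the sealer; origin at the centre of its underside
- tin: loose bystander: low round tin, 86 mm across, 40 mm high, well behind the sealer; origin at the centre of its underside
- tea: loose bystander: dark tea box, 64 x 142 x 75 mm high, well to the left of the sealer; origin at the centre of its underside
- mug: loose bystander: cream mug, 82 mm across (114 mm with handle), 97 mm high, beyond the sealer's left end; origin at the centre of its underside. Also round about, fixed: a tall arched sink tap at about x 0.45, y 0.51 m, its spout reaching towards the robot (pass above or on the near side), and a toaster 190 mm high behind the sealer's right end
- garlic: loose bystander: garlic bulb, 56 mm, beyond the sealer's right end; origin at the centre of its underside

How it is judged:
By the outcome, as a careful person would: the job done as asked, in the order asked, and still so for the second after the job is handed in, while the arm keeps its last pose, push and grip.
It also fails if it takes over 54 s, if anything falls off the work surface, if the arm or the gripper's body presses on something with over 40 N, if the wrist force passes 120 N, or if a joint passes its speed limit or range.

## Robot

A 7-joint arm with a two-finger parallel gripper is mounted at the origin on a cart in front of the work surface, level with it; the furniture and walls round the work are solid. World frame = base frame: x ahead of the robot, y to its left, z up, the work surface at z = 0. Lengths are in m, angles in degrees, forces in N, time in s.
With the tool pointing down it reaches from about 0.35 to 0.9 m from the base axis. Payload 7.2 kg.
Tool frame: the origin (TCP) lies at the very end of the fingers, on their centre line; the grasp point (between the pads) lies 19 mm behind it; z points along the fingers, y is the line along which they close (so a half turn about z gives the same grasp; the last joint's range is limited). The gripper opens to 88 mm and grips with 3 to 60 N. Pads are 20 mm wide; open, the fingers measure 115 mm over their backs; the gripper's body (75 mm by 178 mm) begins 61 mm behind the grasp point.
Start: joints at [-75.928, 23.554, -0.728, 91.456, 0.321, 64.991, -4.71], TCP at [0.193, 0.594, 0.223] pointing down, gripper open.
Joint ranges: [-169.25, 169.25], [-16.82, 113.86], [-84.01, 82.57], [7.8, 145.47], [-59.2, 239.2], [7.22, 106.19], [-163.78, 163.78]. Speed limits (degrees/s): [136.94, 136.94, 172.46, 172.46, 180, 180, 180].

## Interface

Orientations are given as [roll, pitch, yaw] about the fixed x, y, z axes, in that order (R = Rz(yaw) Ry(pitch) Rx(roll)).
In Python, from rig import env gives the robot as it stands.
- The arm moves only by the tool move_arm, never from a script. Its arguments are lists of equal length, an entry for each row: "delta_rot": the turn, a rotation vector about the world's x, y, z in degrees, a list of three; "dp": the shift along the world's x, y, z in m, a list of three; "fingers": the opening in per cent of the stroke, from 0 (shut) to 100 (fully open). In form: {"delta_rot": [[ax, ay, az], ...], "dp": [[tx, ty, tz], ...], "fingers": [fingers, ...]}. A call has 1 to 8 rows; each row is the pose to reach, as a shift and turn from the pose commanded when the call began; what a row does not reach only later rows make up. A row lasts 1/10 s, in which the tool goes at most 50 mm and 8.59 degrees, less where a joint would pass 70% of its speed; a pose out of reach is approached as far as the arm can. A call with a gripper value outside its range is refused whole. The fingers move at their own pace and stop on an object; "squeeze" is the grip in N (left out, the last holds). Time passes only in rows, so rows that repeat a pose let the fingers close. It gives the time, the measured TCP pose, the force, the opening and the grip force at its end, in the units of the state.
- env.read_state(): the state, without advancing time (a new reading comes with each control period).
- env.snapshot(name): name is "side" or "top" or "wrist"; returns the picture (400x640x3 uint8, red, green, blue); there is no depth.
- env.camera_info(name): a dict with "intrinsics" (3x3 intrinsics, pixels), "dist" ([k1, k2, p1, p2, k3] as OpenCV has them; the pictures are not rectified), "eye" and "rotation" of the camera in the world. Camera axes: x right, y down, z forward; pixel columns grow to the right and rows downward; lengths in m; the calibration is good to about 2 mm. A picture is of the moment at which its call begins: read the wrist's pose just before it. camera_info takes no time and is no camera call; for the wrist camera it gives the pose at the moment of the call.
- env.sign_off(): hands the job in; it is judged then, once.
The state is a dict: "t": time; "q": joint angles; "joint_velocities": joint speeds; "joint_efforts": joint torques, N m; "tcp_pos": TCP position; "tcp_rot": TCP orientation; "contact_force": force on the tool from outside, world axes, zero at the start; "ft_torque": the same for the moment, N m; "gripper_width": finger opening in m; "gripper_force": force on a finger pad.
Only numpy, scipy, OpenCV 4.12 (cv2) and the standard library are available. Lean on these libraries where they do the work, as an engineer would, in place of code of your own. Each camera call takes 0.05 s, during which the arm holds its last target. There are 200 camera calls.

## Working session

There is one attempt and no reset: what is moved stays moved. The work goes in short steps, Python scripts to look and compute and a tool call to move; the robot and the scene stay as the last step left them, time stands still between calls to the robot, and variables do not carry over. Pictures are saved under pics/ and viewed, at most 10 in all, crops included, and the job is handed in when it is done.

Besides the shell and the picture viewer there is one more tool, called after "Call:" as a command line: name --argument value ..., lists and objects as JSON in quotes. move_arm: Moves the arm, as the interface text tells. Its arguments: {"type":"object","properties":{"delta_rot":{"type":"array"},"dp":{"type":"array"},"fingers":{"type":"array"},"squeeze":{"type":"number"}},"required":["delta_rot","dp","fingers"]}

```bash
mkdir -p pics; cat > h.py <<'E'
import numpy as np,cv2
from rig import env
def grab(n,f):
    c=env.camera_info(n); im=env.snapshot(n); cv2.imwrite('pics/'+f,im[:,:,::-1]); return c,im
def cast(c,uv,z):
    uv=np.array(uv,float).reshape(-1,1,2)
    p=cv2.undistortPoints(uv,np.array(c['intrinsics']),np.array(c['dist'])).reshape(-1,2)
    d=np.c_[p,np.ones(len(p))]@np.array(c['rotation']).T; e=np.array(c['eye'])
    return e+d*((z-e[2])/d[:,2])[:,None]
E
python3 - <<'E'
from h import *
s=env.read_state();print(s['t'],s['tcp_pos'],s['tcp_rot'],s['gripper_width'],s['contact_force'])
for n in('top','side'):
    c,_=grab(n,n+'1.png');print(n,c)
E
```

```text
0.0 [0.19282312 0.59400498 0.22182478] [-1.79909709e+02  7.94767697e-03  1.62023147e+02] 0.08777090629203126 [ 0.08168617  0.49736706 -0.21545747]
top {'intrinsics': array([[434.46710557,   0.        , 319.62291341],
       [  0.        , 434.46710557, 204.66075203],
       [  0.        ,   0.        ,   1.        ]]), 'dist': array([-0.09147801,  0.        ,  0.        ,  0.        ,  0.        ]), 'eye': array([ 0.42812706, -0.14571361,  1.26082489]), 'rotation': array([-172.95807659,   -1.07285348,  -89.41979431])}
side {'intrinsics': array([[384.60286342,   0.        , 317.61682734],
       [  0.        , 384.60286342, 193.52454096],
       [  0.        ,   0.        ,   1.        ]]), 'dist': array([-0.02158357,  0.        ,  0.        ,  0.        ,  0.        ]), 'eye': array([0.53535433, 0.76769929, 0.91813901]), 'rotation': array([-132.66035864,   -0.87730347, -176.48345861])}
```

```bash
sed -i "s/@np.array(c\['rotation'\]).T/@Rot.from_euler('xyz',c['rotation'],degrees=True).as_matrix().T/; 1a from scipy.spatial.transform import Rotation as Rot" h.py; cat h.py|tail -6
```

```text
c=env.camera_info(n); im=env.snapshot(n); cv2.imwrite('pics/'+f,im[:,:,::-1]); return c,im
def cast(c,uv,z):
    uv=np.array(uv,float).reshape(-1,1,2)
    p=cv2.undistortPoints(uv,np.array(c['intrinsics']),np.array(c['dist'])).reshape(-1,2)
    d=np.c_[p,np.ones(len(p))]@Rot.from_euler('xyz',c['rotation'],degrees=True).as_matrix().T; e=np.array(c['eye'])
    return e+d*((z-e[2])/d[:,2])[:,None]
```

View pics/top1.png

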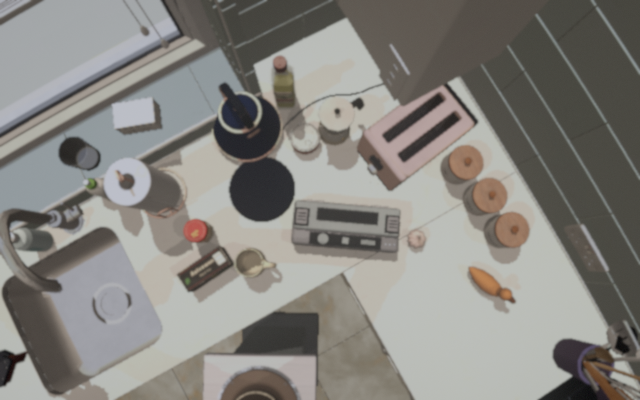

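View pics/side1.png

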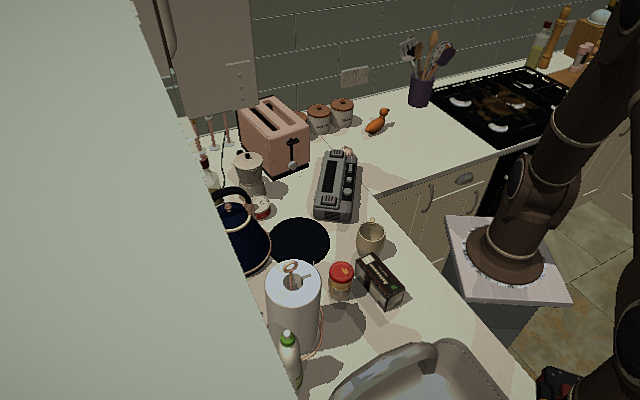

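The top view shows the sealer at about (345,227), with keys on the lower strip: a round one near (322,239), a square at (346,240) and a bar at (368,243). The latch pads are near (302,215) and (391,222). I'll enlarge the view to confirm and measure.

```bash
python3 - <<'E'
from h import *
im=cv2.imread('pics/top1.png');cv2.imwrite('pics/crop1.png',cv2.resize(im[190:265,280:440],None,fx=5,fy=5,interpolation=cv2.INTER_CUBIC))
im=cv2.imread('pics/side1.png');cv2.imwrite('pics/crop2.png',cv2.resize(im[135:265,300:400],None,fx=4.5,fy=4.5,interpolation=cv2.INTER_CUBIC))
c=env.camera_info('top')
print(cast(c,[(302,215),(391,222)],.084),cast(c,[(322,239),(346,240),(368,243)],.069))
E
```

```text
[[ 0.54480478 -0.11862285  0.084     ]
 [ 0.52843747 -0.36177733  0.084     ]] [[ 0.48088825 -0.17401359  0.069     ]
 [ 0.47883787 -0.23988127  0.069     ]
 [ 0.47119357 -0.30044502  0.069     ]]
```

View pics/crop1.png

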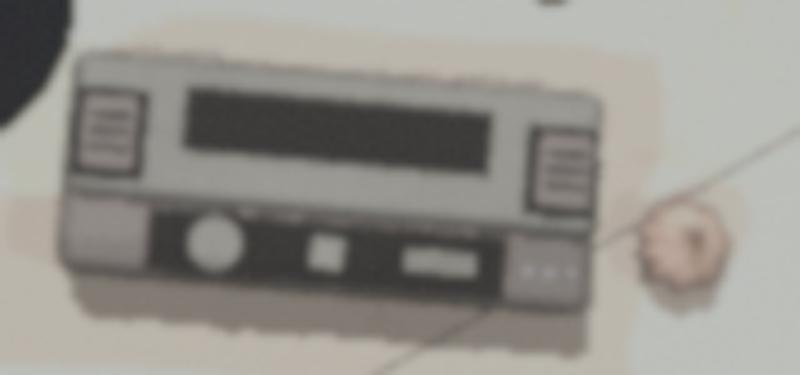

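View pics/crop2.png

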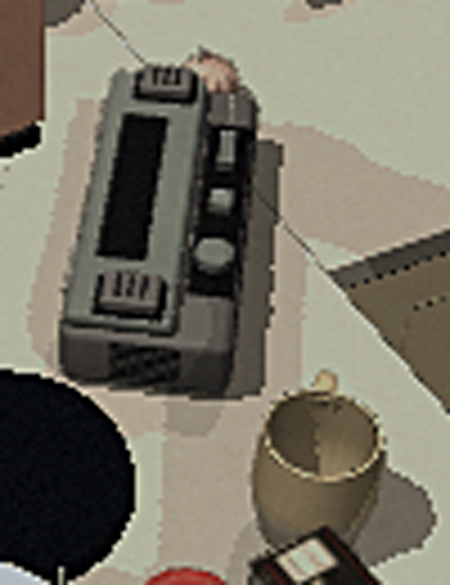

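The crop shows the latch pads at crop (109,131) and (564,170), and round/square/bar at (215,244), (327,253) and (440,262), so the round key is leftmost (y +62). Next is a rigid fit, checked against the side view.

```bash
python3 - <<'E'
from h import *
M=np.array([[14,125],[14,-125],[-41,62],[-41,0],[-41,-62]])/1e3
Z=[.084,.084,.069,.069,.069]
def fit(n,px):
    c=env.camera_info(n)
    P=np.vstack([cast(c,[p],z) for p,z in zip(px,Z)])[:,:2]
    a=P-P.mean(0);b=M-M.mean(0)
    th=np.arctan2((b[:,0]*a[:,1]-b[:,1]*a[:,0]).sum(),(a*b).sum())
    R=np.array([[np.cos(th),-np.sin(th)],[np.sin(th),np.cos(th)]]);t=P.mean(0)-R@M.mean(0)
    F=M@R.T+t
    print(n,np.degrees(th),t,'\n',F.round(4),'\n res mm',((P-F)*1e3).round(1))
fit('top',np.array([(109,131),(564,170),(215,244),(327,253),(440,262)])/5-.4+[280,190])
fit('side',np.array([(131,285),(166,78),(211,249),(221,198),(228,146)])/4.5-.4+[300,135])
E
```

```text
top -4.19384945413465 [ 0.51923496 -0.24033801] 
 [[ 0.5423 -0.1167]
 [ 0.5241 -0.366 ]
 [ 0.4829 -0.1755]
 [ 0.4783 -0.2373]
 [ 0.4738 -0.2992]] 
 res mm [[ 0.3 -0.3]
 [ 0.   0.4]
 [-0.3 -0.1]
 [-0.1  0.2]
 [ 0.1 -0.2]]
side -4.560905878250033 [ 0.51905747 -0.24091052] 
 [[ 0.543  -0.1174]
 [ 0.5231 -0.3666]
 [ 0.4831 -0.1758]
 [ 0.4782 -0.2377]
 [ 0.4733 -0.2995]] 
 res mm [[-1.1 -1.5]
 [ 0.4  2.1]
 [ 1.9 -2. ]
 [-0.4  1.5]
 [-0.8 -0.2]]
```

Both views agree to within 1 mm. The targets are left pad (0.542,-0.117), right pad (0.524,-0.366) and round key (0.483,-0.1755). I'll shut the fingers and move over on the near side of the tap.

Call:
move_arm --dp '[[0, -0.04, 0], [0, -0.09, 0], [0, -0.14, 0], [0.01, -0.19, 0], [0.03, -0.235, 0], [0.06, -0.275, 0], [0.09, -0.315, 0], [0.12, -0.355, 0]]' --delta_rot '[[0, 0, 2], [0, 0, 4], [0, 0, 6], [0, 0, 8], [0, 0, 10], [0, 0, 12], [0, 0, 14], [0, 0, 14]]' --fingers '[0, 0, 0, 0, 0, 0, 0, 0]' --squeeze 10

```text
t: 0.9
tcp_pos: [0.3134, 0.2377, 0.2228]
tcp_rot: [180.0, 0.0, 176.1]
contact_force: [0.8, 1.4, -0.4]
gripper_width: 0.0273
gripper_force: 0.0
```

Call:
move_arm --dp '[[0.024, -0.037, 0], [0.048, -0.075, 0], [0.072, -0.112, 0], [0.096, -0.15, 0], [0.12, -0.187, 0], [0.145, -0.225, 0], [0.17, -0.263, 0], [0.194, -0.3, 0]]' --delta_rot '[[0, 0, 0], [0, 0, 0], [0, 0, 0], [0, 0, 0], [0, 0, 0], [0, 0, 0], [0, 0, 0], [0, 0, 0]]' --fingers '[0, 0, 0, 0, 0, 0, 0, 0]'

```text
t: 1.7
tcp_pos: [0.5075, -0.062, 0.2226]
tcp_rot: [180.0, 0.0, 176.0]
contact_force: [-0.0, 0.7, 0.8]
gripper_width: 0.0002
gripper_force: 0.0
```

Call:
move_arm --dp '[[0.02, -0.03, -0.02], [0.035, -0.056, -0.05], [0.035, -0.056, -0.09], [0.035, -0.056, -0.11], [0.035, -0.056, -0.12], [0.035, -0.056, -0.12], [0.035, -0.056, -0.12]]' --delta_rot '[[0, 0, 0], [0, 0, 0], [0, 0, 0], [0, 0, 0], [0, 0, 0], [0, 0, 0], [0, 0, 0]]' --fingers '[0, 0, 0, 0, 0, 0, 0]'

```text
t: 2.4
tcp_pos: [0.5424, -0.1164, 0.1035]
tcp_rot: [-180.0, 0.1, 176.0]
contact_force: [0.0, -0.2, 0.4]
gripper_width: 0.0002
gripper_force: 0.0
```

```bash
python3 - <<'E'
from h import *
s=env.read_state();print(s['t'],s['tcp_pos'],s['tcp_rot'],s['gripper_width'],s['contact_force'],s['q'])
c,a=grab('wrist','w1.png');_,b=grab('top','t2.png')
_,d=grab('side','s2.png')
cv2.imwrite('pics/m1.png',np.vstack([cv2.resize(a,(400,250)),d[100:300,200:600]])[:,:,::-1])
E
```

```text
2.4 [ 0.54235837 -0.11637064  0.10352316] [-1.79997138e+02  5.92301595e-02  1.76038706e+02] 0.00024498109639654116 [ 0.02177864 -0.15324973  0.3960869 ] [-15.65722544  26.55675589  29.97697124 109.95691677 -17.52071648
  47.92848079 109.60365005]
```

View pics/m1.png

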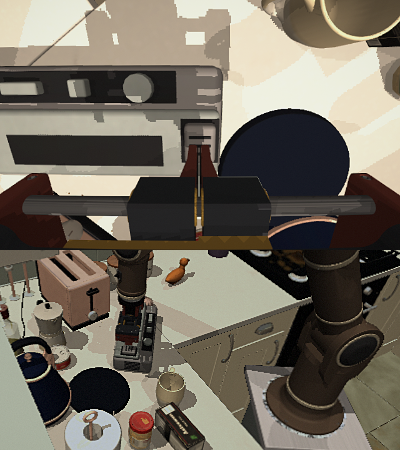

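The wrist view shows the shut fingertips over the left latch pad at (200,140). Pressing straight down.

Call:
move_arm --dp '[[0, 0, -0.01], [0, 0, -0.016], [0, 0, -0.019], [0, 0, -0.021], [0, 0, -0.023], [0, 0, -0.025], [0, 0, -0.025]]' --delta_rot '[[0, 0, 0], [0, 0, 0], [0, 0, 0], [0, 0, 0], [0, 0, 0], [0, 0, 0], [0, 0, 0]]' --fingers '[0, 0, 0, 0, 0, 0, 0]'

```text
t: 3.25
tcp_pos: [0.5418, -0.1164, 0.0774]
tcp_rot: [-180.0, -0.0, 176.0]
contact_force: [-0.3, 0.4, -0.4]
gripper_width: 0.0004
gripper_force: 0.0
```

Call:
move_arm --dp '[[0, 0, -0.001], [0, 0, -0.002], [0, 0, -0.003], [0, 0, -0.003]]' --delta_rot '[[0, 0, 0], [0, 0, 0], [0, 0, 0], [0, 0, 0]]' --fingers '[0, 0, 0, 0]'

```text
t: 3.65
tcp_pos: [0.5421, -0.1167, 0.0762]
tcp_rot: [180.0, 0.1, 176.0]
contact_force: [-5.5, 1.4, 18.8]
gripper_width: 0.0003
gripper_force: 9.2
```

The left pad is on its stop, at z 0.0762 with 19 N. I'll raise the arm and check toaster clearance on the way to the right pad.

Call:
move_arm --dp '[[0, 0, 0.015], [0, 0, 0.045], [-0.001, -0.01, 0.08], [-0.004, -0.05, 0.09], [-0.007, -0.1, 0.09], [-0.011, -0.15, 0.09], [-0.014, -0.2, 0.09], [-0.018, -0.249, 0.09]]' --delta_rot '[[0, 0, 0], [0, 0, 0], [0, 0, 0], [0, 0, 0], [0, 0, 0], [0, 0, 0], [0, 0, 0], [0, 0, 0]]' --fingers '[0, 0, 0, 0, 0, 0, 0, 0]'

```text
t: 4.45
tcp_pos: [0.5238, -0.3675, 0.1653]
tcp_rot: [-180.0, 0.1, 176.0]
contact_force: [1.4, -0.0, 0.0]
gripper_width: 0.0007
gripper_force: 0.0
```

```bash
python3 - <<'E'
from h import *
s=env.read_state();print(s['t'],s['tcp_pos'],s['tcp_rot'],s['contact_force'],s['q'])
ct=env.camera_info('top')
for z in(.05,.12,.19): print(z,cast(ct,[(394,187),(357,150)],z)[:,:2])
_,a=grab('wrist','w2.png');_,d=grab('side','s3.png');_,t=grab('top','t3.png')
cv2.imwrite('pics/m2.png',np.hstack([np.vstack([cv2.resize(a,(400,250)),d[50:250,200:600]]),np.vstack([cv2.resize(t[50:300,200:520],(400,312)),np.zeros((138,400,3),np.uint8)])])[:,:,::-1])
E
```

```text
4.45 [ 0.52379292 -0.36754236  0.16527975] [-1.79957097e+02  5.62158202e-02  1.76044399e+02] [ 1.39935348 -0.02353392  0.03629553] [  7.85645845  30.63553726  33.21304947  94.67179076 -18.74552883
  60.26024116 132.8300398 ]
0.05 [[ 0.63111062 -0.37762198]
 [ 0.73699959 -0.2723291 ]]
0.12 [[ 0.61937577 -0.36421493]
 [ 0.7191431  -0.26500923]]
0.19 [[ 0.60764091 -0.35080789]
 [ 0.70128662 -0.25768936]]
```

View pics/m2.png

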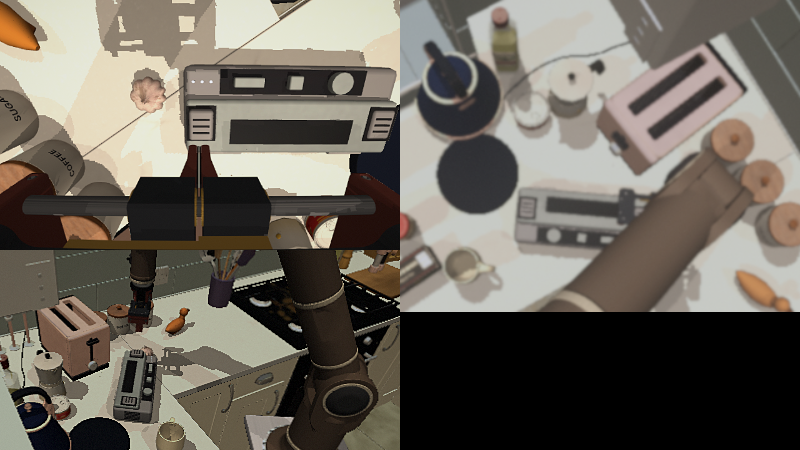

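The wrist view shows the fingertips over the right pad (200,130) and the left pad now low at (380,125). The toaster corner is about 45 mm from the gripper body, so there is room to press down.

Call:
move_arm --dp '[[0, 0.001, -0.03], [0, 0.001, -0.06], [0, 0.001, -0.075], [0, 0.001, -0.081], [0, 0.001, -0.084], [0, 0.001, -0.086], [0, 0.001, -0.088], [0, 0.001, -0.088]]' --delta_rot '[[0, 0, 0], [0, 0, 0], [0, 0, 0], [0, 0, 0], [0, 0, 0], [0, 0, 0], [0, 0, 0], [0, 0, 0]]' --fingers '[0, 0, 0, 0, 0, 0, 0, 0]'

```text
t: 5.4
tcp_pos: [0.5245, -0.3644, 0.0774]
tcp_rot: [-180.0, 0.1, 176.0]
contact_force: [0.3, 1.2, 2.6]
gripper_width: 0.0005
gripper_force: 1.3
```

Call:
move_arm --dp '[[0, 0, -0.001], [0, 0, -0.002], [0, 0, -0.002]]' --delta_rot '[[0, 0, 0], [0, 0, 0], [0, 0, 0]]' --fingers '[0, 0, 0]'

```text
t: 5.7
tcp_pos: [0.5246, -0.3645, 0.0763]
tcp_rot: [180.0, 0.1, 176.0]
contact_force: [-1.1, 4.6, 14.0]
gripper_width: 0.0003
gripper_force: 6.7
```

The right pad is on its stop too. Moving to the round key.

Call:
move_arm --dp '[[0, 0, 0.015], [0, 0, 0.045], [-0.005, 0.02, 0.065], [-0.015, 0.065, 0.07], [-0.025, 0.11, 0.07], [-0.035, 0.155, 0.07], [-0.042, 0.1895, 0.06], [-0.042, 0.1895, 0.04]]' --delta_rot '[[0, 0, 0], [0, 0, 0], [0, 0, 0], [0, 0, 0], [0, 0, 0], [0, 0, 0], [0, 0, 0], [0, 0, 0]]' --fingers '[0, 0, 0, 0, 0, 0, 0, 0]'

```text
t: 6.5
tcp_pos: [0.4826, -0.1704, 0.1158]
tcp_rot: [179.9, 0.2, 176.3]
contact_force: [0.8, 0.3, -0.4]
gripper_width: 0.0006
gripper_force: 0.0
```

Call:
move_arm --dp '[[0, 0, 0], [0, 0, 0]]' --delta_rot '[[0, 0, 0], [0, 0, 0]]' --fingers '[0, 0]'

```text
t: 6.7
tcp_pos: [0.482, -0.176, 0.1153]
tcp_rot: [-179.9, 0.0, 176.0]
contact_force: [1.7, -0.1, 0.6]
gripper_width: 0.0004
gripper_force: 0.0
```

```bash
python3 - <<'E'
from h import *
s=env.read_state();print(s['t'],s['tcp_pos'],s['tcp_rot'],s['contact_force'])
_,a=grab('wrist','w3.png');_,d=grab('side','s4.png')
cv2.imwrite('pics/m3.png',np.vstack([cv2.resize(a,(480,300)),cv2.resize(d[135:225,300:460],(480,270))])[:,:,::-1])
E
```

```text
6.7 [ 0.48195196 -0.17603874  0.11532765] [-1.79941041e+02  1.87982455e-02  1.75952401e+02] [ 1.73888239 -0.11202136  0.56462209]
```

View pics/m3.png

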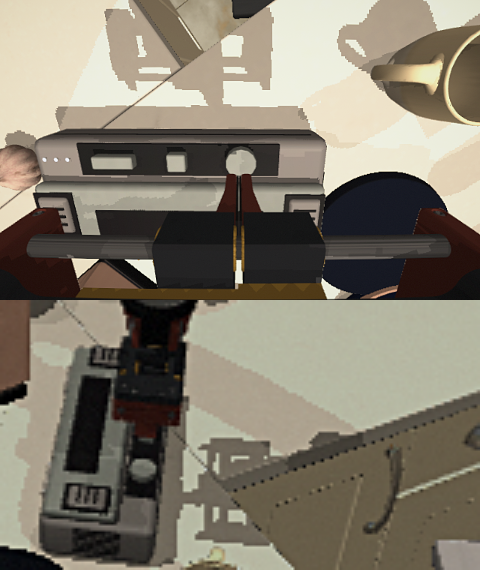

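The wrist view shows the fingertips just above the round key (240,160), with both pads low. Pressing the key to its stop.

Call:
move_arm --dp '[[0, 0, -0.025], [0, 0, -0.04], [0, 0, -0.046], [0, 0, -0.049], [0, 0, -0.051], [0, 0, -0.0525], [0, 0, -0.0525]]' --delta_rot '[[0, 0, 0], [0, 0, 0], [0, 0, 0], [0, 0, 0], [0, 0, 0], [0, 0, 0], [0, 0, 0]]' --fingers '[0, 0, 0, 0, 0, 0, 0]'

```text
t: 7.5
tcp_pos: [0.4817, -0.1757, 0.0633]
tcp_rot: [-180.0, 0.0, 176.0]
contact_force: [-5.2, -0.8, 10.8]
gripper_width: 0.0004
gripper_force: 5.0
```

Call:
move_arm --dp '[[0, 0, -0.001], [0, 0, -0.001], [0, 0, -0.001]]' --delta_rot '[[0, 0, 0], [0, 0, 0], [0, 0, 0]]' --fingers '[0, 0, 0]'

```text
t: 7.8
tcp_pos: [0.4817, -0.1757, 0.0631]
tcp_rot: [180.0, 0.1, 176.0]
contact_force: [-9.0, 0.1, 21.5]
gripper_width: 0.0008
gripper_force: 10.5
```

The key is on its stop: z is 0.063, well above the spring's 4.2 N. Verify steadiness and hand in.

```bash
python3 - <<'E'
from h import *
s=env.read_state();print(s['t'],s['tcp_pos'],s['contact_force'])
if s['tcp_pos'][2]<.0645: print(env.sign_off())
E
```

```text
7.8 [ 0.4817447  -0.17570628  0.06310547] [-8.98755585  0.10917889 21.53469893]
the job is handed in; nothing more can be done
None
```

I pressed the left latch fully down, then the right, and handed the job in at 7.8 s with the round key held on its stop at about 21 N; I never went to the square and bar keys or the things around the machine.

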